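# Third hand: hold a nose-poke module down in a test chamber's wall bay

## Task

Pick up the blue nose-poke module and slide it down from above into the open bay of the test chamber's end wall, its port facing into the chamber like the module already fitted beside it. Press it down, without slamming, on the rubber strip at the bottom with a steady push of about 12 N for a couple of seconds so that a colleague can screw on the top rail, and finish your program while you are still gripping and pressing it. Leave the light module, the top rail, the screwdriver and the pellet jar where they are.

Things in the scene. Friction and masses are not known exactly. Their poses are not given: they have to be found in the camera images.
- nosepoke: Module to fit, stands loose on the bench, 0.24-0.39 kg. Aluminium face plate 80 wide (y) x 5 (x) x 120 mm high, round black port in white ring 42 mm up; behind it a blue housing 54 (y) x 38 (x) x 120, flush at top and bottom. Origin: centre of underside, mid of the 43 mm depth; +x is where the port faces, plate front at x=+21.5, housing back at -21.5. Grip front to back near the top.
- plate_edge (a point): On the nose-poke module: middle of the face plate's lower edge (mid-thickness), 19 mm to +x of the module's origin, same height, same axes. The plate's lower corners are chamfered 8 mm.
- chamber: Open-topped test chamber, fixed; base 250 (x) x 190 (y) mm. Origin: centre of underside; +x from the working end wall (x=-100 mm) into the chamber. Three aluminium channel posts at y=-88, 0, +88 rise to 158 mm, with flared lead-in lips to 172 mm (21 mm wide at the tips). Bay at -y holds a lever module with black housing; bay at +y is open. Nothing of it is higher than 172 mm.
- bay_seat (a point): Open bay, fixed point: centre of the slot at the top of the unloaded strip, 42 mm above the bench; axes as the chamber's. Slot 9 mm (x) by 84 (y) takes the 5 x 80 plate from above, housing outside (-x); 66 mm clear between post lips. Module in place: plate_edge here or a few mm lower as the strip gives, its x axis along this x.
- strip: Black sponge-rubber strip at the bottom of the open bay, 24 (x) x 80 (y) x 10 mm; the module's lower edge rests on it. Origin: centre of its top face, 5 mm to -x of bay_seat. It gives straight down 1 mm for every 3 N of load (module's weight included), at most 7 mm: 12 N sinks it 4 mm.
- lights: Bystander: light module of the same size and shape and with the same origin and axes, grey housing, red, yellow and green lamps on the plate; stands loose on the bench. Leave it.
- top_rail: Bystander: aluminium bar 8 x 180 x 12 mm high lying on the bench, long axis y; origin centre of underside. Leave it.
- screwdriver: Bystander: screwdriver 190 mm long with orange handle, lying on the bench; its x axis runs along it, handle to -x. Leave it.
- pellet_jar: Bystander: amber jar with white lid, 64 mm diameter, 85 mm high; origin centre of underside. Leave it.

How it is judged:
On the way, in this order (a step that is already met when the one before it is completed fails the run):
1. the module is lifted off the bench by the fingers to go in from above (height (world z) of plate_edge above 0.14 m and contact force between the fingers and nosepoke above 1 N), for 0.1 s.
2. the module stands in the open bay and loads the strip with 7 to 18 N for 1.5 s without a break (contact force between nosepoke and strip between 7 and 18 N and horizontal distance between plate_edge and bay_seat below 0.005 m), for 1.5 s.
At the end, for the whole second after the job is handed in: The module stands upright (4 deg) and at rest in the open bay, port into the chamber, plate within 5 mm of the bay's centre, still in the fingers, loading the strip with 7 to 18 N, as it has for 1.5 s before; bystanders within 20 mm of their places, light module standing (all of step 2 and z of plate_edge in the frame of bay_seat below 0 m and x of nosepoke in the frame of bay_seat below -0.012 m and angle between the x axis of nosepoke and the x axis of chamber, either way round below 0.08 rad and angle between nosepoke's own z axis and vertical below 0.07 rad and linear speed of nosepoke below 0.01 m/s and contact force between the fingers and nosepoke above 2 N and distance of each of lights, top_rail, screwdriver, pellet_jar from where it was at the start of the episode below 0.02 m and angle between lights's own z axis and vertical below 0.1 rad); the arm keeps its last pose, push and grip.
It fails at once if the module is slammed or rammed on the strip (over 35 N) (contact force between nosepoke and strip above 35 N).
It fails at once if the light module is knocked over (angle between lights's own z axis and vertical above 0.3 rad).
It also fails if it takes over 45 s, if anything falls off the work surface, if the arm or the gripper's body presses on something with over 40 N, if the wrist force passes 120 N, or if a joint passes its speed limit or range.

## Robot

A 6-joint arm with a two-finger parallel gripper is mounted at the origin on the work surface. World frame = base frame: x ahead of the robot, y to its left, z up, the work surface at z = 0. Lengths are in m, angles in rad, forces in N, time in s.
With the tool pointing down it reaches from about 0.425 to 0.95 m from the base axis. Payload 3.5 kg.
Tool frame: the origin (TCP) lies on the centre line of the jaws, within the pads' length; the fingertips stand tip_extent ahead of it and the grasp point (between the pads) lies 2 mm behind it (tip_extent is the distance from the TCP to the fingertips, in m); z points along the fingers, y is the direction in which the jaws open and shut (so a half turn about z gives the same grasp; the last joint's range is limited). The gripper opens to 85 mm and grips with 20 to 120 N. Pads are 22 mm wide; open, the fingers measure 114 mm over their backs; the gripper's body (76 mm by 85 mm) begins 54 mm behind the grasp point. The pads swing forward as they close: fully open they stand 13 mm farther back than shut.
Start: joints at [1.178, 0.286, 1.577, -0, 1.279, -0.15], TCP at [0.162, 0.655, 0.248] pointing down, gripper open.
Joint ranges: [-2.77, 2.77], [-0.9, 2.22], [0.21, 2.48], [-1.53, 4.67], [0.24, 2.81], [-2.84, 2.84]. Speed limits (rad/s): [2.79, 2.79, 3.14, 3.14, 3.14, 3.14].

## Interface

Orientations are given as a unit quaternion [x, y, z, w].
In Python, from plant import * gives the robot as it stands.
- The arm moves only by the shell command python3 -m crank 'ROWS' [FORCE]. ROWS is JSON, a list of rows, each a list of 7 numbers: the gripper's target within -1 to 1 (shut at 1, half-way at 0, fully open at -1), then the shift along the tool's x, y, z in cm, then the turn, a rotation vector about the tool's x, y, z in degrees. In form: [[fingers, tx, ty, tz, wx, wy, wz], ...]. A call has 1 to 5 rows; each row shifts and turns the commanded pose from where the row before left it, along the tool's axes as they then stand; what a row does not reach is not made up. A row lasts 1/10 s, in which the tool goes at most 50 mm and 8.59 degrees, less where a joint would pass 70% of its speed; a pose out of reach is approached as far as the arm can. A call is refused whole if a number of a shift passes 5 or a number of a turn 8.59, either way. A call with a gripper value outside its range is refused whole. The fingers move at their own pace and stop on an object; FORCE is the grip in N (left out, the last holds). Time passes only in rows, so rows that do not move let the fingers close. It gives the time, the measured TCP pose, the force and the opening at its end, in the units of the state.
- get_state(): the state, without advancing time (a new reading comes with each control period).
- read_camera(name): name is "scene" or "top"; returns a dict with "color" (480x640x3 uint8, red, green, blue), "vfov" (degrees; the focal length in pixels is half the picture's height over the tangent of half this angle, whatever the lens; pixels are square), "cx", "cy" (the principal point, pixels), "distortion" ([k1, k2, p1, p2, k3] as OpenCV has them; the pictures are not rectified), "cam_to_world" (4x4, takes a point from camera to world coordinates). Camera axes: x right, y up, looking along -z (the intrinsics and any distortion apply to the point x, -y, -z); pixel columns grow to the right and rows downward; lengths in m; the calibration is good to about 2 mm. A picture is of the moment at which its call begins. There is no depth.
- sign_off(): hands the job in, once; it reports no verdict.
Trained networks look in the newest picture that a camera, given by its name, has taken for a name from the list of things; names that differ only in an ending like _2 or _b are one class to them, and where a whole thing is asked for, a point or a joint stands for the part that bears it (a point fixed in the world has none). Each returns a list of dicts, best first, with "p" (0 to 1); they miss things now and then, are a little off and sometimes report something else, mostly with a low value. They report only what shows in the picture. A call takes as long as a camera call.
- trace(thing, camera): "pixels" (480x640 bool, what is visible of it) and "location" ([column, row] in pixels, amid what is visible of it).
- place_of(thing, camera): "location" ([column, row] in pixels: a listed point, or the origin of a listed thing).
The state is a dict: "time": time; "qpos": joint angles; "dq": joint speeds; "joint_efforts": joint torques, N m; "eef_pos": TCP position; "tcp_rot": TCP orientation; "contact_force": force on the tool from outside, world axes, zero at the start; "wrist_torque": the same for the moment, N m; "opening": opening from 0.0 (shut) to 1.0 (fully open).
Only numpy, scipy, OpenCV 4.12 (cv2) and the standard library are available. Lean on these libraries where they do the work, as an engineer would, in place of code of your own. Each camera call takes 0.05 s, during which the arm holds its last target.

## Working session

There is one attempt and no reset: what is moved stays moved. The work goes in short steps, Python scripts to look and compute and a shell command to move; the robot and the scene stay as the last step left them, time stands still between calls to the robot, and variables do not carry over. Pictures are saved under pics/ and viewed, and the job is handed in when it is done.

```bash
ls; mkdir -p pics
python3 - <<'E'
from plant import *
import cv2
s=get_state();print(s)
for n in("scene","top"):
    r=read_camera(n);cv2.imwrite(f"pics/{n}0.png",r["color"][:,:,::-1]);print(n,r["vfov"],r["cx"],r["cy"],r["distortion"],r["cam_to_world"])
    for t in["nosepoke","plate_edge","chamber","bay_seat","strip","lights","top_rail","screwdriver","pellet_jar"]:
        print(t,[(d["p"],d["location"]) for d in place_of(t,n)][:3])
E
```

```text
pics
{'time': 0.0, 'qpos': array([ 1.17800714e+00,  2.87188183e-01,  1.57821828e+00, -2.28241533e-06,
        1.27859452e+00, -1.49966558e-01]), 'dq': array([-0.00206323, -0.00057862, -0.0009121 , -0.00057939,  0.00340422,
       -0.00082398]), 'joint_efforts': array([-2.51958563e-04, -4.06000078e+01, -2.92620224e+01, -1.81102096e-04,
        6.01521431e-03,  2.57150546e-06]), 'eef_pos': array([0.16200405, 0.65461846, 0.24690977]), 'tcp_rot': array([ 1.21112838e-01,  9.92638016e-01, -1.16039086e-03, -3.21735671e-04]), 'contact_force': array([0.47524996, 0.55287964, 1.01761951]), 'wrist_torque': array([ 0.01432483,  0.01576755, -0.00968108]), 'opening': 1.0001525580561907}
scene 57.782874026812685 317.5665281039469 235.02672067994305 [-0.02981535  0.          0.          0.          0.        ] [[-0.40769357 -0.67214363  0.61806868  1.19820365]
 [ 0.91310941 -0.3031696   0.27261586  0.18841472]
 [ 0.00414262  0.67550806  0.73734097  0.82413983]
 [ 0.          0.          0.          1.        ]]
nosepoke [(0.84, [320.9, 239.7])]
plate_edge [(0.58, [320.8, 247.2]), (0.29, [321.3, 239.6
[... 292 characters left out ...]
6.024257432704985 320.8212026750515 234.28933347583575 [-0.10462574  0.          0.          0.          0.        ] [[ 0.02532703  0.99905289 -0.03538159  0.54522839]
 [-0.999639    0.02499266 -0.009861   -0.0982273 ]
 [-0.00896738  0.03561857  0.99932522  0.87796153]
 [ 0.          0.          0.          1.        ]]
nosepoke [(0.98, [327.1, 265.2])]
plate_edge [(0.56, [321.7, 253.2])]
chamber [(0.69, [180.8, 180.7])]
bay_seat [(0.64, [152.1, 230.8]), (0.47, [410.8, 273.0])]
strip [(0.53, [155.7, 232.8]), (0.22, [152.6, 233.3])]
lights [(0.88, [412.3, 269.6])]
top_rail [(0.97, [388.2, 159.2])]
screwdriver [(0.34, [507.1, 221.0])]
pellet_jar [(0.81, [507.6, 220.4]), (0.31, [223.1, 314.1])]
```

View pics/scene0.png

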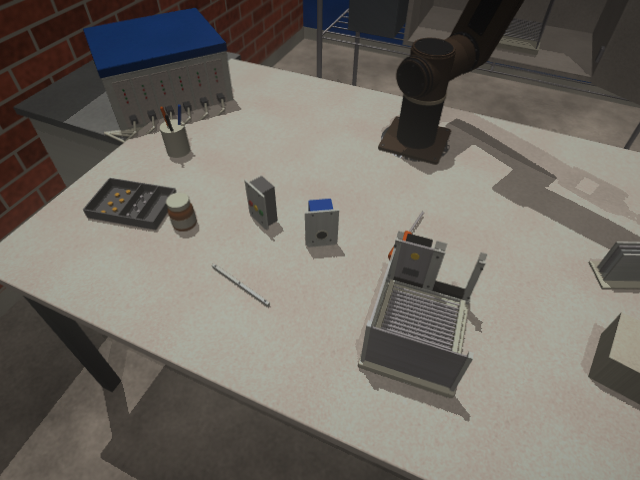

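View pics/top0.png

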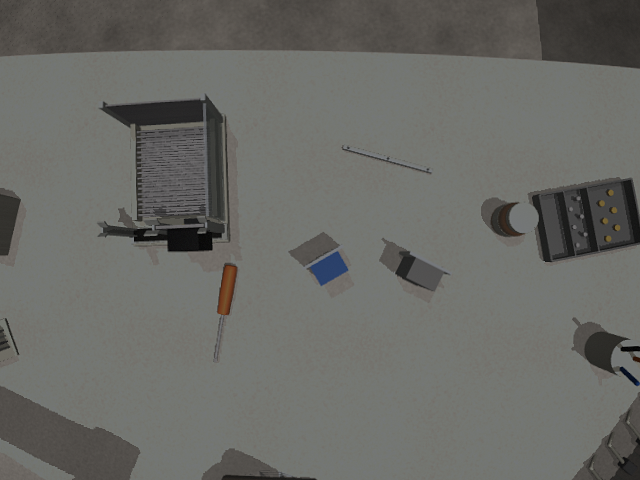

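The scene view shows the nose-poke at about (321,222) and the chamber at (420,320), with its open bay at about (450,290). The top view shows the blue housing at (328,267), the light module at (420,271), and the open bay at about (150,232). I'll zoom in and triangulate.

```bash
cat > h.py <<'E'
import numpy as np,cv2
from plant import *
def cam(n):
    r=read_camera(n);f=240/np.tan(np.radians(r["vfov"])/2)
    r["K"]=np.array([[f,0,r["cx"]],[0,f,r["cy"]],[0,0,1.]]);r["D"]=np.array(r["distortion"],float)
    T=np.array(r["cam_to_world"]);r["R"]=np.diag([1,-1,-1.])@T[:3,:3].T;r["c"]=T[:3,3];r["t"]=-r["R"]@r["c"];return r
def proj(r,P):
    return cv2.projectPoints(np.atleast_2d(np.array(P,float)),cv2.Rodrigues(r["R"])[0],r["t"],r["K"],r["D"])[0].reshape(-1,2)
def ray(r,p):
    u=cv2.undistortPoints(np.array([[p]],float),r["K"],r["D"])[0,0];d=r["R"].T@np.array([u[0],u[1],1.]);return r["c"],d/np.linalg.norm(d)
def onz(r,p,z):
    c,d=ray(r,p);return c+d*(z-c[2])/d[2]
def tri(rs,ps):
    A=np.zeros((3,3));b=np.zeros(3);L=[]
    for r,p in zip(rs,ps):
        c,d=ray(r,p);M=np.eye(3)-np.outer(d,d);A+=M;b+=M@c;L.append((M,c))
    X=np.linalg.solve(A,b);return X,[np.linalg.norm(M@(X-c)) for M,c in L]
def T(x,y,yaw,P,z=0):
    P=np.atleast_2d(np.array(P,float));c,s=np.cos(yaw),np.sin(yaw)
    return np.c_[x+c*P[:,0]-s*P[:,1],y+s*P[:,0]+c*P[:,1],z+P[:,2]]
def crop(r,x0,y0,x1,y1,s,name,draw=[]):
    im=cv2.resize(r["color"][y0:y1,x0:x1,::-1],None,fx=s,fy=s,interpolation=cv2.INTER_CUBIC)
    im=cv2.convertScaleAbs(im,alpha=1.5,beta=10)
    for poly,col in draw:
        q=((proj(r,poly)-[x0-.5,y0-.5])*s-.5)
        cv2.polylines(im,[np.round(q*16).astype(np.int32)],False,col,1,cv2.LINE_AA,4)
    cv2.imwrite("pics/"+name,im)
E
python3 - <<'E'
from h import *
S=cam("scene");t=cam("top")
for n,a,b in[("nosepoke",[320.9,239.7],[327.1,265.2]),("plate_edge",[320.8,247.2],[321.7,253.2]),("chamber",[417.2,328.6],[180.8,180.7]),("bay_seat",[447.3,291.4],[152.1,230.8]),("strip",[449.8,286.6],[155.7,232.8]),("lights",[266.2,219.8],[412.3,269.6])]:
    print(n,tri([S,t],[a,b]),onz(S,a,.042*(n in("bay_seat","strip"))))
crop(S,240,170,520,410,2.8,"s1.png")
crop(t,80,80,260,270,3.1,"t1.png")
crop(t,270,220,460,310,4.2,"t2.png")
E
```

```text
nosepoke (array([ 0.51636421, -0.10313891, -0.00282015]), [np.float64(0.00017746540908671648), np.float64(0.00017746540908672958)]) [ 0.51861741 -0.10198311  0.        ]
plate_edge (array([ 0.53970286, -0.09253402, -0.00246614]), [np.float64(0.0003782882637880681), np.float64(0.0003782882637880916)]) [ 0.54182186 -0.09203996  0.        ]
chamber (array([0.67423324, 0.18971773, 0.00748286]), [np.float64(0.001240093855901147), np.float64(0.0012400938559011872)]) [0.6687755  0.19085344 0.        ]
bay_seat (array([0.57429012, 0.22842229, 0.03809354]), [np.float64(0.0020242181829501055), np.float64(0.002024218182949977)]) [0.5786449  0.22643454 0.042     ]
strip (array([0.56837389, 0.22478929, 0.04482226]), [np.float64(0.004111588929270732), np.float64(0.004111588929270746)]) [0.56357011 0.22861914 0.042     ]
lights (array([ 0.5107561 , -0.26777526, -0.00402045]), [np.float64(0.00265863553772347), np.float64(0.002658635537723444)]) [ 5.13385806e-01 -2.62941636e-01  1.11022302e-16]
```

View pics/s1.png

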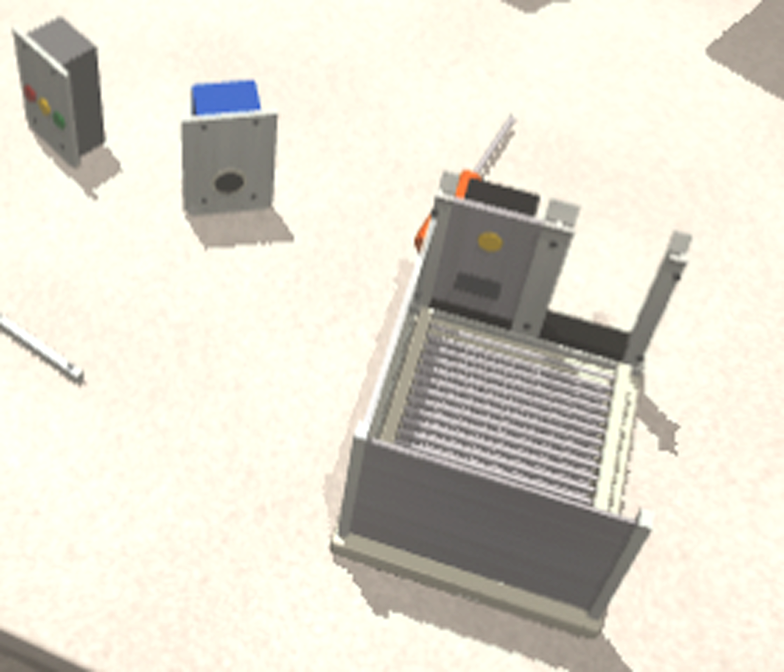

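View pics/t1.png

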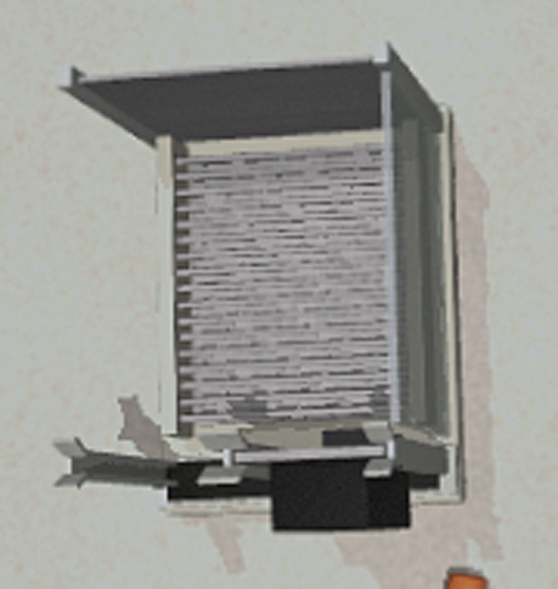

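View pics/t2.png

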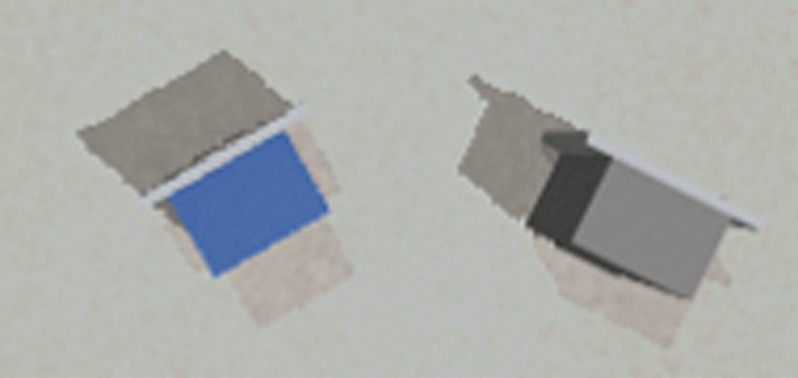

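Run:
```python
from h import *
S=cam("scene");t=cam("top")
crop(S,385,225,495,305,7.2,"s2.png")
crop(t,92,205,232,260,5.7,"t3.png")
crop(S,295,190,350,255,9,"s3.png")
```

```text
(no output)
```

View pics/s2.png

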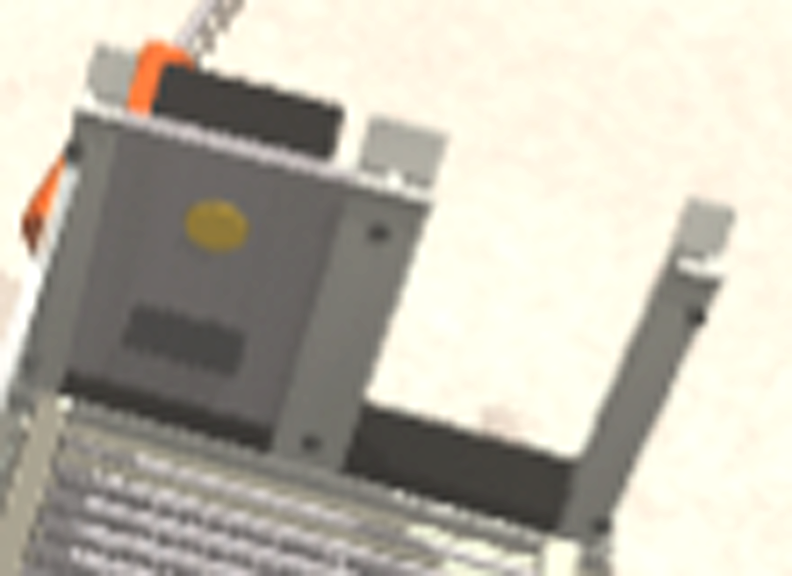

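View pics/t3.png

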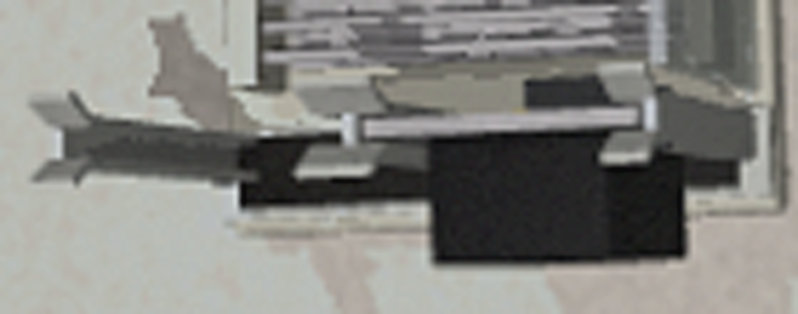

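View pics/s3.png

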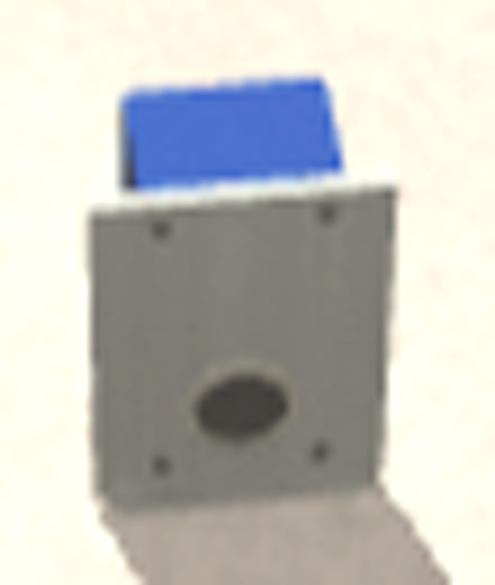

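```bash
cat > fit.py <<'E'
from h import *
from scipy.optimize import least_squares
S=cam("scene");t=cam("top")
def px(c,x0,y0,s): return [x0+(c[0]+.5)/s-.5,y0+(c[1]+.5)/s-.5]
a=(92,205,5.7)
ch=[(t,(-.1,.088,.158),px((57,143),*a)),(t,(-.1,0,.158),px((350,128),*a)),(t,(-.1,-.088,.158),px((648,112),*a)),
]
b=(270,220,4.2);c=(295,190,9)
no=[(t,(-.0215,.027,.12),px((216,277),*b)),(t,(-.0215,-.027,.12),px((329,211),*b)),(t,(.0215,.04,.12),px((143,200),*b)),(t,(.0215,-.04,.12),px((302,104),*b)),
(S,(.0215,.04,.12),px((393,188),*c)),(S,(.0215,-.04,.12),px((91,212),*c)),(S,(-.0215,.027,.12),px((325,78),*c)),(S,(-.0215,-.027,.12),px((124,93),*c)),
(S,(.0215,0,.042),px((242,407),*c))]
def fit(L,x0):
    f=lambda v:np.concatenate([proj(r,T(*v,[P]))[0]-p for r,P,p in L])
    o=least_squares(f,x0);return o.x,o.fun.reshape(-1,2)
E
python3 - <<'E'
from fit import *
print(no[0][2])
n,e=fit(no,[.517,-.103,.4]);print("np",n,np.degrees(n[2]));print(e.round(1))
n2,_=fit(no[:4],n);print(n2);n3,_=fit(no[4:],n);print(n3)
C,e=fit(ch,[.67,.19,0]);print("ch",C,np.degrees(C[2]));print(e.round(1))
print("bay",T(*C,[[-.1,.044,.042]]))
W=[]
for y in(-.088,0,.088):
    for x in(-.1105,-.0895): W.append((T(*C,[[x,y-.0,.158*0+.172],[x,y+.01*0+.0001,.172]]),(0,0,255)));W.append((T(*C,[[x,y-.01,.172],[x,y+.01,.172]]),(0,0,255)))
    W.append((T(*C,[[-.1,y,.158],[-.1,y,.042]]),(0,255,0)))
W.append((T(*C,[[-.125,-.095,0],[.125,-.095,0],[.125,.095,0],[-.125,.095,0],[-.125,-.095,0]]),(255,0,0)))
W.append((T(*C,[[-.117,.004,.042],[-.093,.004,.042],[-.093,.084,.042],[-.117,.084,.042],[-.117,.004,.042]]),(255,255,0)))
crop(S,360,225,495,400,3.4,"s4.png",W);crop(t,92,90,232,260,3.5,"t4.png",W);crop(S,385,225,495,305,7.2,"s5.png",W)
crop(t,92,205,232,260,5.7,"t5.png",W)
E
```

```text
[321.04761904761904, 285.57142857142856]
np [ 0.51814565 -0.10477951  0.54712173] 31.3477658755488
[[-0.2  0.2]
 [ 0.8 -0.2]
 [-2.3  0.1]
 [ 1.1 -0.8]
 [ 0.5 -0.5]
 [-0.3 -0.2]
 [-0.2 -0.3]
 [-0.4 -0.1]
 [-0.2 -0.5]]
[ 0.51789776 -0.10509031  0.55172761]
[ 0.51904432 -0.10401185  0.5334258 ]
ch [0.67547624 0.19013481 0.0742025 ] 4.251489794858341
[[-0.2  0. ]
 [-0.3 -0. ]
 [ 0.4  0. ]]
bay [[0.5724895  0.22660029 0.042     ]]
```

View pics/s5.png

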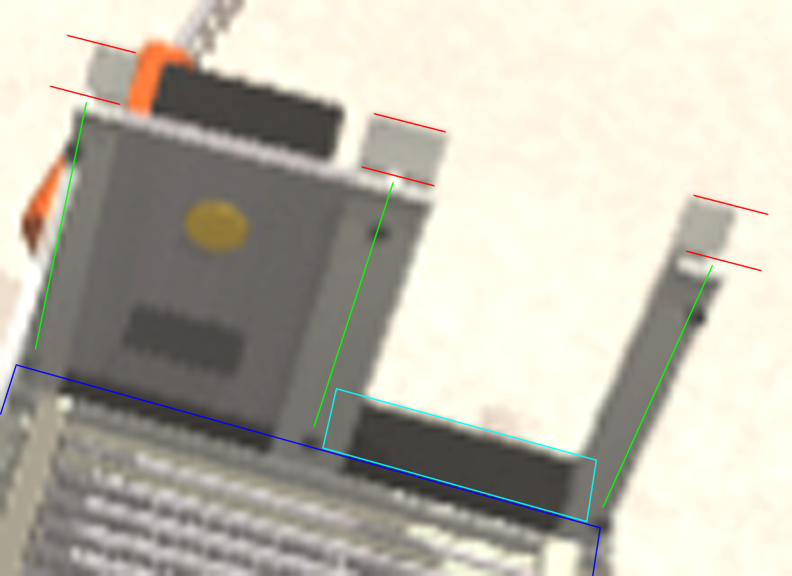

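View pics/t4.png

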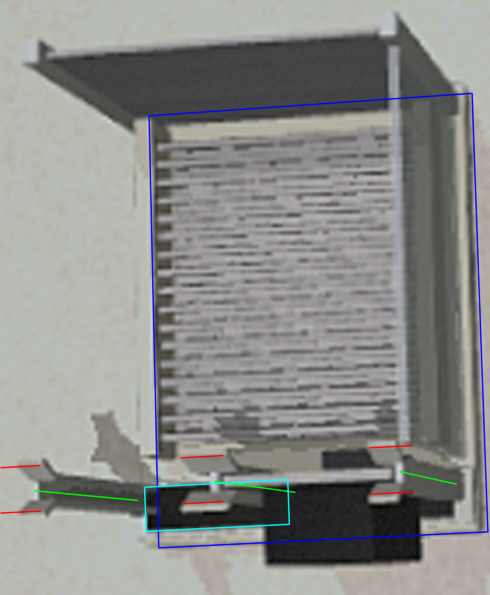

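View pics/s4.png

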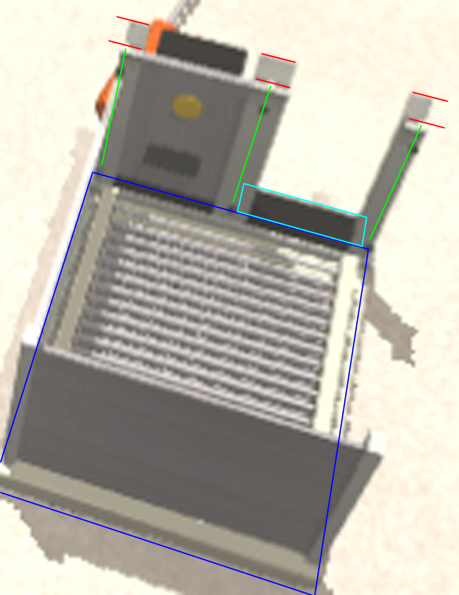

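View pics/t5.png

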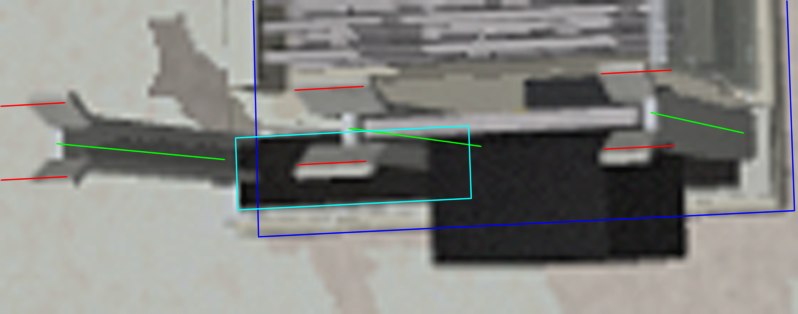

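Run:
```python
from fit import *
def yw(r,p,q,z,add,cr):
    A=onz(r,px(p,*cr),z);B=onz(r,px(q,*cr),z);d=B-A;print(A.round(4),B.round(4),round(np.linalg.norm(d),4),round(np.degrees(np.arctan2(d[1],d[0]))+add,2))
a=(92,205,5.7);s1=(240,170,2.8);s2=(385,225,7.2);t1=(80,80,3.1)
print("lever plate top");yw(t,(640,108),(365,127),.16,-90,a)
yw(S,(130,120),(400,190),.16,-90,s2)
print("base front bottom S");yw(S,(333,549),(598,633),0,-90,s1)
print("base right edge top");yw(t,(461,500),(452,106),.005,0,t1)
print("base back edge");yw(t,(461,500),(167,512),.005,-90,t1)
print("lip back tips S mid->+y");yw(S,(447,135),(735,210),.172,-90,s2)
print("webs top");yw(t,(648,112),(57,143),.158,-90,a)
print("far wall top");yw(t,(385,58),(72,82),.16,-90,t1)
print("strip front edge S");yw(S,(345,470),(560,530),.042,-90,s2)
C,_=fit(ch,[.67,.19,0])
crop(t,92,90,232,260,3.5,"t6.png")
```

```text
lever plate top
[0.5833 0.0974 0.16  ] [0.576  0.1771 0.16  ] 0.08 5.21
[0.5856 0.1088 0.16  ] [0.5798 0.1853 0.16  ] 0.0768 4.32
base front bottom S
[0.8004 0.1054 0.    ] [ 0.7842  0.2945 -0.    ] 0.1898 4.88
base right edge top
[0.5587 0.0901 0.005 ] [0.8104 0.1055 0.005 ] 0.2522 3.52
base back edge
[0.5587 0.0901 0.005 ] [0.546  0.2804 0.005 ] 0.1908 3.8
lip back tips S mid->+y
[0.5656 0.1927 0.172 ] [0.5603 0.2712 0.172 ] 0.0787 3.91
webs top
[0.5823 0.0956 0.158 ] [0.5693 0.2702 0.158 ] 0.175 4.26
far wall top
[0.7891 0.1065 0.16  ] [0.7764 0.2794 0.16  ] 0.1734 4.2
strip front edge S
[0.5879 0.1956 0.042 ] [0.583  0.2604 0.042 ] 0.0649 4.3
```

View pics/t6.png

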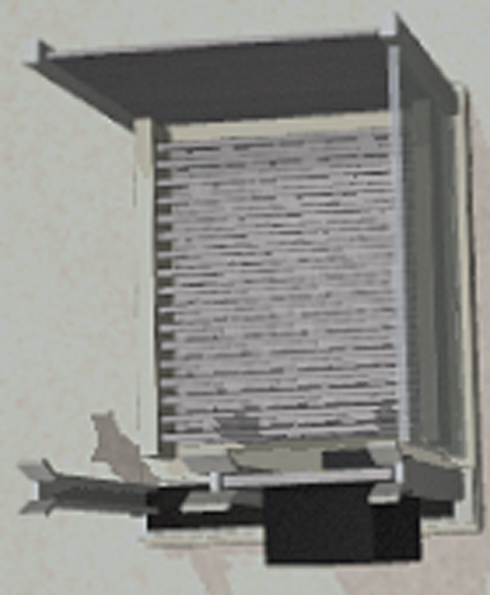

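```bash
python3 - <<'E'
import plant
print([n for n in dir(plant) if n[0]!='_'])
try: print(plant.tip_extent)
except Exception as e: print(e)
E
python3 -m crank '[[-1,-3.6,-2.6,0,0,0,0],[-1,-3.6,-2.6,0,0,0,0],[-1,-3.6,-2.6,0,0,0,0],[-1,-3.6,-2.6,0,0,0,0],[-1,-3.6,-2.6,0,0,0,0]]'
```

```text
['Unreachable', 'get_state', 'place_of', 'read_camera', 'sign_off', 'tip_extent', 'trace']
0.017
time: 1.9
eef_pos: [0.3066, 0.4844, 0.2485]
tcp_rot: [0.121, 0.993, 0.0, 0.0]
contact_force: [0.4, 0.3, 0.5]
opening: 1.002
```

```bash
python3 -m crank '[[-1,-3.6,-2.6,0,0,0,0],[-1,-3.6,-2.6,0,0,0,0],[-1,-3.6,-2.6,0,0,0,0],[-1,-3.6,-2.6,0,0,0,0],[-1,-2.0,-4.2,0,0,0,0]]'
python3 -m crank '[[-1,-2.0,-4.2,0,0,0,0],[-1,-2.0,-4.2,0,0,0,0],[-1,-2.0,-4.2,0,0,0,0],[-1,-2.0,-4.2,0,0,0,0],[-1,-2.0,-4.2,0,0,0,0]]'
python3 -m crank '[[-1,-2.0,-4.2,0,0,0,0],[-1,-2.0,-4.2,0,0,0,0],[-1,-2.0,-4.2,0,0,0,0],[-1,-2.0,-4.2,0,0,0,0],[-1,0,0,0,0,0,7.5]]'
python3 -m crank '[[-1,0,0,0,0,0,7.5],[-1,0,0,0,0,0,7.5],[-1,0,0,0,0,0,7.5],[-1,0,0,0,0,0,7.5],[-1,0,0,0,0,0,7.3]]'
python3 -m crank '[[-1,0,0,0,0,0,0],[-1,0,0,0,0,0,0]]'
```

```text
time: 2.4
eef_pos: [0.432, 0.3033, 0.2489]
tcp_rot: [0.121, 0.993, 0.0, 0.001]
contact_force: [-0.1, -0.6, -0.1]
opening: 1.001
time: 2.9
eef_pos: [0.4765, 0.0749, 0.2488]
tcp_rot: [0.121, 0.993, 0.0, 0.001]
contact_force: [0.2, -0.5, 0.9]
opening: 0.999
time: 3.4
eef_pos: [0.5144, -0.1106, 0.2487]
tcp_rot: [0.19, 0.982, -0.001, 0.001]
contact_force: [0.3, 0.9, 0.8]
opening: 0.997
time: 3.9
eef_pos: [0.5136, -0.1057, 0.2485]
tcp_rot: [0.493, 0.87, 0.0, 0.0]
contact_force: [-0.0, -0.2, -0.1]
opening: 1.002
time: 4.1
eef_pos: [0.5137, -0.1056, 0.2484]
tcp_rot: [0.489, 0.872, 0.0, 0.0]
contact_force: [0.1, -0.6, -0.0]
opening: 0.998
```

```bash
python3 -m crank '[[-1,-0.14,0.44,3,0,0,0],[-1,0,0,3,0,0,0],[-1,0,0,2.5,0,0,0],[-1,0,0,1,0,0,0],[-1,0,0,0,0,0,0]]'
python3 - <<'E'
from h import *
S=cam("scene");t=cam("top")
crop(S,250,100,390,270,3.5,"s7.png");crop(t,250,190,400,320,4.5,"t7.png");print(get_state()["eef_pos"])
E
```

```text
time: 4.6
eef_pos: [0.5172, -0.1041, 0.1518]
tcp_rot: [0.49, 0.872, -0.0, -0.002]
contact_force: [1.2, 0.3, 0.3]
opening: 0.999
[ 0.51888253 -0.10480686  0.15450274]
```

View pics/s7.png

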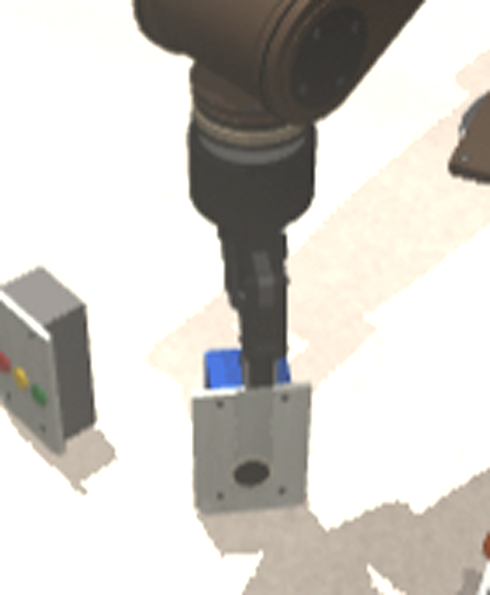

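View pics/t7.png

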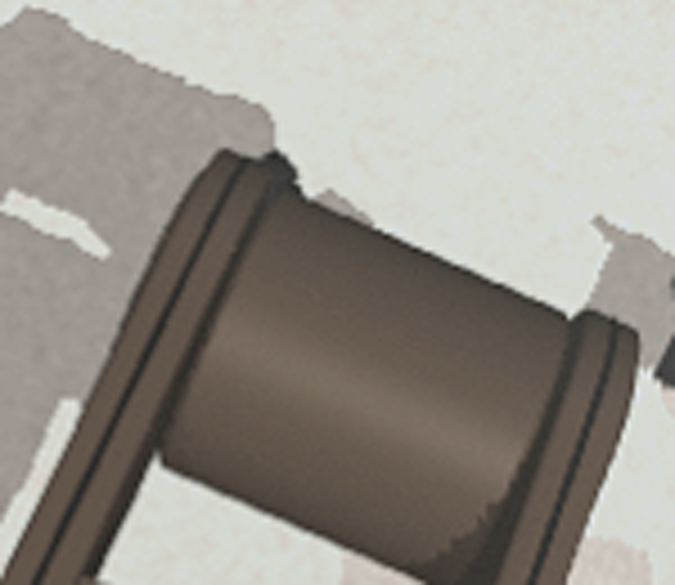

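Run:
```python
from h import *
S=cam("scene");s=get_state();e=s["eef_pos"]
y=np.array([.853,.522,0]);x=np.array([-.522,.853,0])
for a in(-.011,0,.011):
  for dz in(-.017,-.004):
    print(a,dz,((proj(S,e+.0425*y+a*x+[0,0,dz])[0]-[250,100])*3.5).round())
print(((proj(S,T(.5182,-.1045,.547,[[.0215,0,.12],[.0215,.04,.12],[.0215,-.04,.12]]))-[250,100])*3.5).round())
```

```text
-0.011 -0.017 [238. 395.]
-0.011 -0.004 [238. 380.]
0 -0.017 [255. 393.]
0 -0.004 [255. 379.]
0.011 -0.017 [271. 392.]
0.011 -0.004 [272. 377.]
[[251. 390.]
 [311. 385.]
 [191. 395.]]
```

```bash
python3 -m crank '[[-1,0,0,1.5,0,0,0],[-1,0,0,1.5,0,0,0],[-1,0,0,1.2,0,0,0],[-1,0,0,0.8,0,0,0],[-1,0,0,0,0,0,0]]' 40
python3 -m crank '[[1,0,0,0,0,0,0],[1,0,0,0,0,0,0],[1,0,0,0,0,0,0],[1,0,0,0,0,0,0],[1,0,0,0,0,0,0]]' 40
python3 -m crank '[[1,0,0,0,0,0,0],[1,0,0,0,0,0,0],[1,0,0,0,0,0,0]]' 60
```

```text
time: 5.25
eef_pos: [0.5168, -0.104, 0.1011]
tcp_rot: [0.49, 0.872, -0.0, -0.002]
contact_force: [0.5, 0.4, 0.5]
opening: 0.997
time: 5.75
eef_pos: [0.5188, -0.1047, 0.1042]
tcp_rot: [0.49, 0.872, 0.0, 0.001]
contact_force: [0.7, 1.2, 2.1]
opening: 0.496
time: 6.05
eef_pos: [0.5189, -0.1047, 0.1043]
tcp_rot: [0.49, 0.872, 0.0, 0.001]
contact_force: [0.8, 0.0, 5.9]
opening: 0.498
```

```bash
python3 -m crank '[[1,0,0,-1,0,0,0],[1,0,0,-2,0,0,0],[1,0,0,-3,0,0,0],[1,0,0,-3,0,0,0],[1,0,0,-3,0,0,0]]'
python3 -m crank '[[1,0,0,-3,0,0,0],[1,0,0,-3,0,0,0],[1,0,0,-2,0,0,0],[1,0,0,0,0,0,0],[1,0,0,0,0,0,0]]'
python3 - <<'E'
from fit import *
print(get_state())
crop(S,230,100,400,270,3.5,"s8.png")
E
```

```text
time: 6.55
eef_pos: [0.5164, -0.1039, 0.2224]
tcp_rot: [0.49, 0.872, -0.0, -0.003]
contact_force: [-0.5, 0.1, -3.2]
opening: 0.492
time: 7.05
eef_pos: [0.5172, -0.1042, 0.3015]
tcp_rot: [0.49, 0.872, -0.0, -0.002]
contact_force: [-0.2, -0.1, -3.7]
opening: 0.494
{'time': 7.15, 'qpos': array([-3.91203114e-01, -7.75140653e-02,  1.87623333e+00, -9.89839288e-05,
        1.34842538e+00, -9.37189438e-01]), 'dq': array([ 1.75537307e-05,  3.71658133e-03, -2.42207171e-03,  4.79206225e-04,
       -9.44495577e-04,  2.15018852e-04]), 'joint_efforts': array([ 1.19327000e-02, -2.94322228e+01, -3.26190841e+01,  1.08292521e-02,
       -6.61828133e-03,  4.29074896e-05]), 'eef_pos': array([ 0.5168174 , -0.10404594,  0.30024709]), 'tcp_rot': array([ 4.90263265e-01,  8.71569976e-01, -3.83521021e-04, -2.74979257e-03]), 'contact_force': array([ 0.6107437 , -0.24240819, -4.86691004]), 'wrist_torque': array([-0.0087875 ,  0.0369272 ,  0.00517033]), 'opening': 0.4992506901067983}
```

View pics/s8.png

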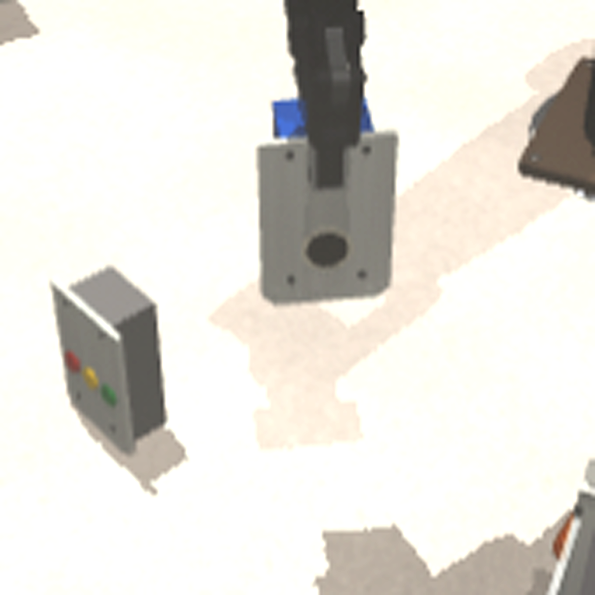

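```bash
python3 -m crank '[[1,1.5,1.15,0,0,0,0],[1,2.9,2.25,0,0,0,0],[1,2.9,2.25,0,0,0,0],[1,2.9,2.25,0,0,0,0],[1,2.9,2.25,0,0,0,0]]'
python3 -m crank '[[1,2.9,2.25,0,0,0,0],[1,2.9,2.25,0,0,0,0],[1,2.9,2.25,0,0,0,0],[1,2.9,2.25,0,0,0,0],[1,1.5,1.15,0,0,0,0]]'
python3 -m crank '[[1,0,0,0,0,0,6.8],[1,0,0,0,0,0,6.8],[1,0,0,0,0,0,6.8],[1,0,0,0,0,0,6.8],[1,0,0,0,0,0,0]]'
python3 -m crank '[[1,0,0,0,0,0,0],[1,0,0,0,0,0,0]]'
python3 - <<'E'
from h import *
S=cam("scene");t=cam("top");s=get_state();e=s["eef_pos"];print(s["time"],e,s["tcp_rot"],s["contact_force"],s["wrist_torque"])
from scipy.spatial.transform import Rotation as R
print(R.from_quat(s["tcp_rot"]).as_matrix().round(4))
y=R.from_quat(s["tcp_rot"]).as_matrix()[:,1];yaw=np.arctan2(y[1],y[0]);z=e[2]-.1043
D=[(T(e[0],e[1],yaw,[[.0215,-.04,.12],[.0215,.04,.12],[.0215,.04,.008],[.0215,.032,0],[.0215,-.032,0],[.0215,-.04,.008],[.0215,-.04,.12]],z),(0,0,255))]
crop(S,360,100,520,300,3,"s9.png",D);crop(S,360,100,520,300,3,"s9b.png");crop(t,60,170,240,270,4,"t9.png")
E
```

```text
time: 7.65
eef_pos: [0.5359, 0.0615, 0.3008]
tcp_rot: [0.49, 0.871, -0.001, -0.002]
contact_force: [0.9, -0.0, -3.4]
opening: 0.496
time: 8.15
eef_pos: [0.5544, 0.2273, 0.3004]
tcp_rot: [0.489, 0.872, -0.001, -0.002]
contact_force: [-0.3, 0.2, -3.8]
opening: 0.492
time: 8.65
eef_pos: [0.5546, 0.2246, 0.3006]
tcp_rot: [0.681, 0.732, -0.002, -0.001]
contact_force: [0.2, 0.9, -3.7]
opening: 0.496
time: 8.85
eef_pos: [0.5552, 0.2247, 0.3023]
tcp_rot: [0.681, 0.732, -0.001, -0.001]
contact_force: [-0.1, -0.8, -3.2]
opening: 0.493
8.95 [0.55543391 0.22474001 0.30292056] [ 6.81093210e-01  7.32196638e-01 -2.84760533e-04 -2.02856915e-04] [-0.2547505  -0.24366543 -4.42795281] [-0.03201245 -0.0446069   0.07779173]
[[-7.220e-02  9.974e-01 -7.000e-04]
 [ 9.974e-01  7.220e-02 -1.000e-04]
 [-1.000e-04 -7.000e-04 -1.000e+00]]
```

View pics/s9.png

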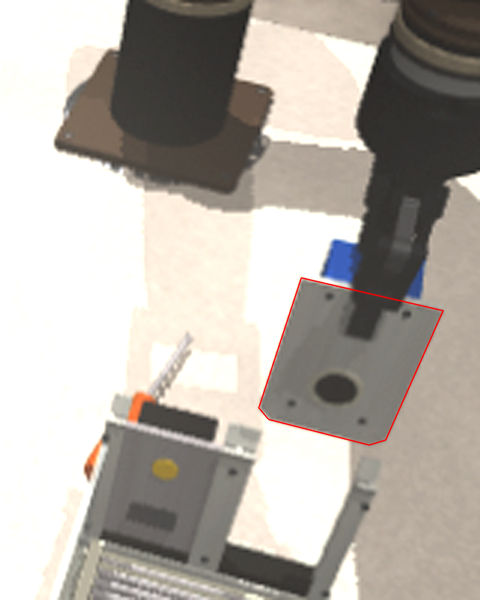

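View pics/s9b.png

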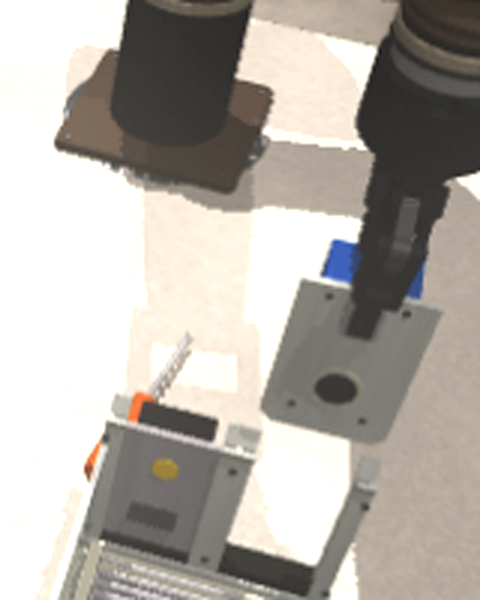

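View pics/t9.png

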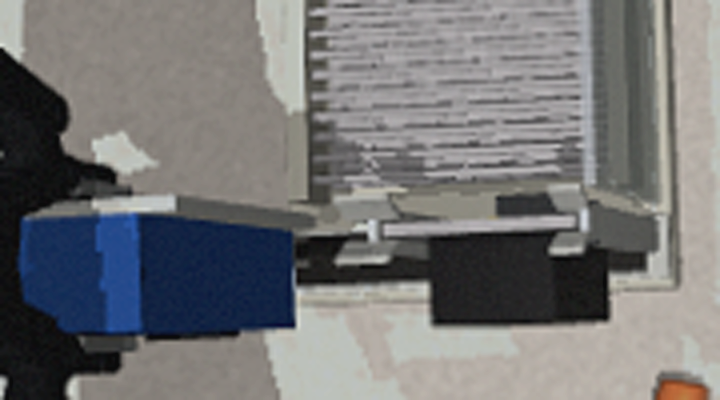

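```bash
python3 -m crank '[[1,0.05,-0.13,0.5,0,0,0],[1,0,0,1,0,0,0],[1,0,0,0.8,0,0,0],[1,0,0,0,0,0,0],[1,0,0,0,0,0,0]]'
python3 - <<'E'
from h import *
S=cam("scene");t=cam("top");s=get_state();print(s["eef_pos"],s["contact_force"])
crop(S,385,170,505,270,6.5,"s10.png");crop(t,70,190,220,250,5.2,"t10.png")
E
```

```text
time: 9.45
eef_pos: [0.554, 0.2251, 0.2795]
tcp_rot: [0.681, 0.732, -0.001, -0.0]
contact_force: [-0.0, -0.1, -3.4]
opening: 0.497
[0.55439919 0.22525575 0.28064104] [-0.38990668 -0.37968486 -4.07362605]
```

View pics/s10.png

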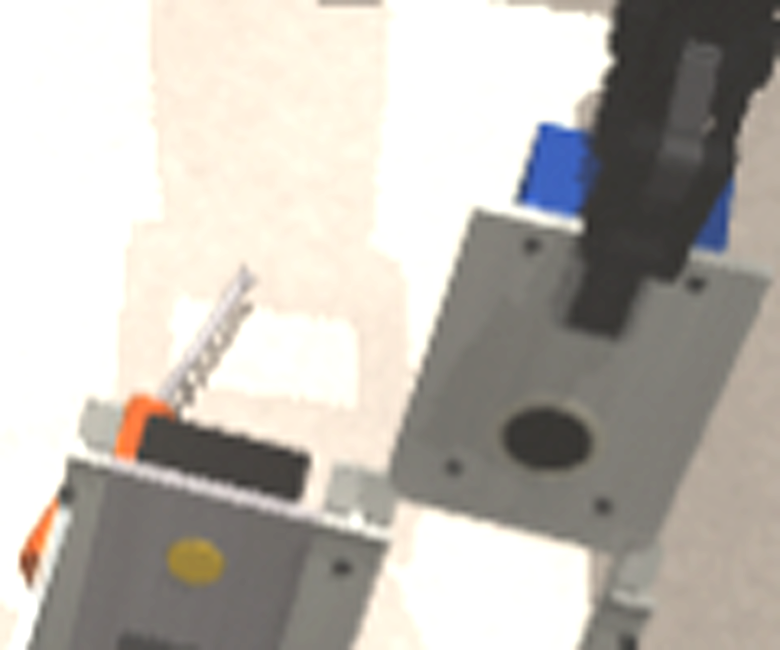

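View pics/t10.png

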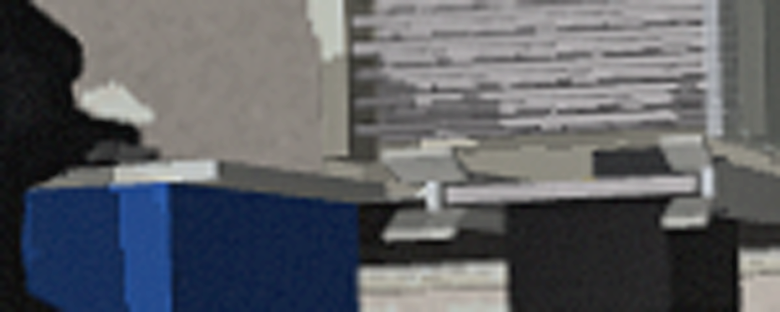

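```bash
python3 -m crank '[[1,0,0,0.5,0,0,0],[1,0,0,0.5,0,0,0],[1,0,0,0.5,0,0,0],[1,0,0,0.5,0,0,0],[1,0,0,0,0,0,0]]'
python3 -m crank '[[1,0,0,0.4,0,0,0],[1,0,0,0.4,0,0,0],[1,0,0,0.4,0,0,0],[1,0,0,0.4,0,0,0],[1,0,0,0,0,0,0]]'
```

```text
time: 10.05
eef_pos: [0.5536, 0.2251, 0.2588]
tcp_rot: [0.681, 0.732, -0.001, -0.001]
contact_force: [-0.2, 0.2, -3.7]
opening: 0.491
time: 10.55
eef_pos: [0.5538, 0.2251, 0.2433]
tcp_rot: [0.681, 0.732, -0.001, -0.0]
contact_force: [-0.7, -0.2, -3.2]
opening: 0.495
```

```bash
python3 -m crank '[[1,0,0,0.7,0,0,0],[1,0,0,0.8,0,0,0],[1,0,0,0.8,0,0,0],[1,0,0,0.7,0,0,0],[1,0,0,0,0,0,0]]'
python3 -m crank '[[1,0,0,0.7,0,0,0],[1,0,0,0.8,0,0,0],[1,0,0,0.8,0,0,0],[1,0,0,0.7,0,0,0],[1,0,0,0,0,0,0]]'
```

```text
time: 11.05
eef_pos: [0.5532, 0.225, 0.2122]
tcp_rot: [0.681, 0.732, -0.001, -0.001]
contact_force: [-0.1, 0.7, -3.5]
opening: 0.49
time: 11.55
eef_pos: [0.5532, 0.225, 0.1824]
tcp_rot: [0.681, 0.732, -0.001, -0.001]
contact_force: [-0.3, -0.2, -3.8]
opening: 0.491
```

```bash
python3 -m crank '[[1,0,0,0.5,0,0,0],[1,0,0,0.5,0,0,0],[1,0,0,0.5,0,0,0],[1,0,0,0.3,0,0,0],[1,0,0,0,0,0,0]]'
python3 - <<'E'
from h import *
S=cam("scene");t=cam("top");s=get_state();print(s["eef_pos"],s["contact_force"],s["wrist_torque"])
crop(S,385,170,505,300,4.5,"s11.png");crop(t,70,170,220,270,5.2,"t11.png")
E
```

```text
time: 12.05
eef_pos: [0.5538, 0.2251, 0.1655]
tcp_rot: [0.681, 0.732, -0.001, -0.0]
contact_force: [-0.2, -1.4, -3.8]
opening: 0.495
[0.55427294 0.22526174 0.16635932] [ 0.21529989  0.14603856 -3.81983025] [0.02158074 0.07012191 0.02537808]
```

View pics/s11.png

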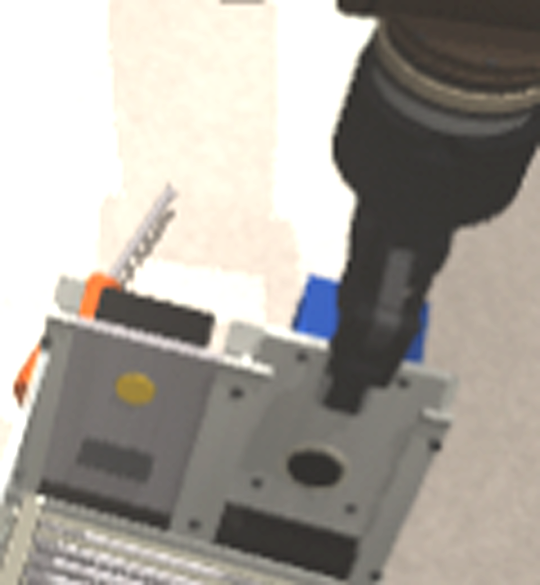

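View pics/t11.png

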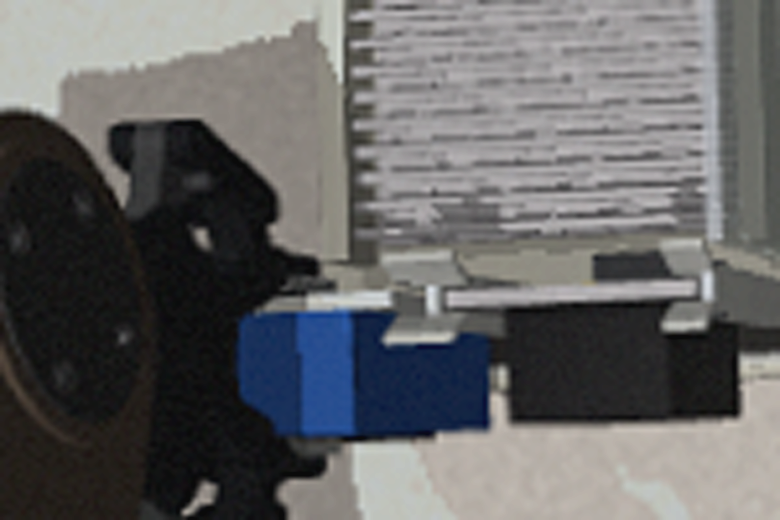

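The plate is in the slot between the posts, about 20 mm above the strip, with no contact force yet. From here I'll approach slowly.

```bash
python3 -m crank '[[1,0,0,0.4,0,0,0],[1,0,0,0.4,0,0,0],[1,0,0,0.4,0,0,0],[1,0,0,0.3,0,0,0],[1,0,0,0,0,0,0]]'
python3 -m crank '[[1,0,0,0.1,0,0,0],[1,0,0,0.1,0,0,0],[1,0,0,0,0,0,0]]'
```

```text
time: 12.65
eef_pos: [0.5537, 0.2251, 0.1504]
tcp_rot: [0.681, 0.732, -0.001, -0.0]
contact_force: [0.2, -0.1, -3.6]
opening: 0.493
time: 12.95
eef_pos: [0.5542, 0.2252, 0.1493]
tcp_rot: [0.681, 0.732, 0.0, 0.0]
contact_force: [0.4, -0.5, -2.8]
opening: 0.493
```

```bash
python3 -m crank '[[1,0,0,0.1,0,0,0],[1,0,0,0.1,0,0,0],[1,0,0,0,0,0,0]]'
```

```text
time: 13.25
eef_pos: [0.5541, 0.2252, 0.1471]
tcp_rot: [0.681, 0.732, -0.0, -0.0]
contact_force: [1.0, 0.2, -4.1]
opening: 0.495
```

```bash
python3 -m crank '[[1,0,0,0.1,0,0,0],[1,0,0,0.1,0,0,0],[1,0,0,0,0,0,0]]'
python3 -m crank '[[1,0,0,0.1,0,0,0],[1,0,0,0,0,0,0]]'
```

```text
time: 13.55
eef_pos: [0.5543, 0.2253, 0.1456]
tcp_rot: [0.681, 0.732, 0.0, 0.0]
contact_force: [-1.0, 0.4, -2.2]
opening: 0.495
time: 13.75
eef_pos: [0.5544, 0.2253, 0.1449]
tcp_rot: [0.681, 0.732, 0.0, 0.0]
contact_force: [-1.9, -0.1, -0.3]
opening: 0.496
```

```bash
python3 -m crank '[[1,0,0,0.1,0,0,0],[1,0,0,0,0,0,0]]'
python3 -m crank '[[1,0,0,0.1,0,0,0],[1,0,0,0,0,0,0]]'
```

```text
time: 13.95
eef_pos: [0.5544, 0.2253, 0.1441]
tcp_rot: [0.681, 0.732, 0.0, 0.0]
contact_force: [-2.2, -1.2, 2.9]
opening: 0.494
time: 14.15
eef_pos: [0.5544, 0.2253, 0.1432]
tcp_rot: [0.681, 0.732, 0.0, 0.0]
contact_force: [-3.0, 0.1, 5.2]
opening: 0.499
```

```bash
python3 -m crank '[[1,0,0,0.1,0,0,0],[1,0,0,0,0,0,0],[1,0,0,0,0,0,0]]'
python3 -m crank '[[1,0,0,0,0,0,0],[1,0,0,0,0,0,0]]'
python3 - <<'E'
from h import *
s=get_state();print(s["eef_pos"],s["contact_force"],s["wrist_torque"])
S=cam("scene");t=cam("top");z=s["eef_pos"][2]
for i in range(4):
    S=cam("scene");s=get_state();print(s["eef_pos"].round(4),s["contact_force"].round(1),s["wrist_torque"].round(2))
e=s["eef_pos"]
D=[(T(e[0],e[1],.0722,[[.0215,-.04,.12],[.0215,.04,.12],[.0215,.04,.008],[.0215,.032,0],[.0215,-.032,0],[.0215,-.04,.008],[.0215,-.04,.12]],.038),(0,0,255))]
crop(S,385,190,505,310,4.8,"s12.png");crop(S,385,190,505,310,4.8,"s12b.png",D);crop(t,70,170,220,270,5.2,"t12.png")
E
```

```text
time: 14.45
eef_pos: [0.5544, 0.2253, 0.1426]
tcp_rot: [0.681, 0.732, 0.0, 0.0]
contact_force: [-3.6, -1.1, 6.5]
opening: 0.495
time: 14.65
eef_pos: [0.5545, 0.2253, 0.1426]
tcp_rot: [0.681, 0.732, 0.0, 0.0]
contact_force: [-3.8, -1.1, 7.0]
opening: 0.496
[0.55445293 0.22531867 0.14261641] [-3.75902872 -1.08330715  7.01467125] [-0.14308024  0.8788126  -0.02383037]
[0.5544 0.2253 0.1426] [-3.2 -1.2  6.6] [-0.19  0.86 -0.05]
[0.5544 0.2253 0.1426] [-3.1 -1.2  5.7] [-0.21  0.85 -0.02]
[0.5544 0.2253 0.1426] [-3.8 -0.8  6.1] [-0.18  0.83  0.06]
[0.5544 0.2253 0.1426] [-3.5 -0.8  6.6] [-0.15  0.84 -0.01]
```

View pics/s12.png

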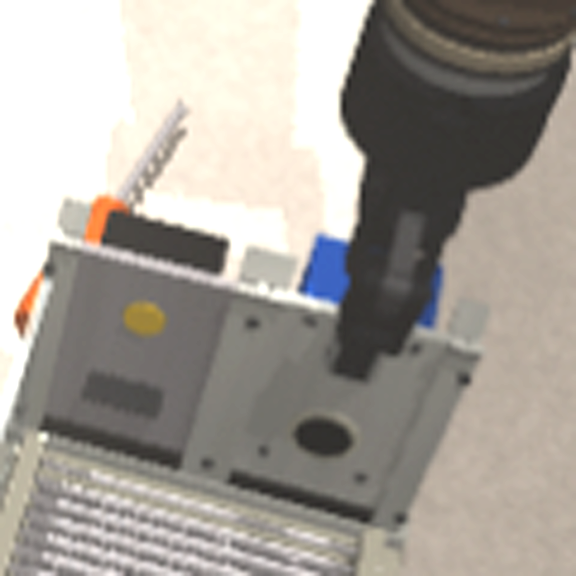

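View pics/s12b.png

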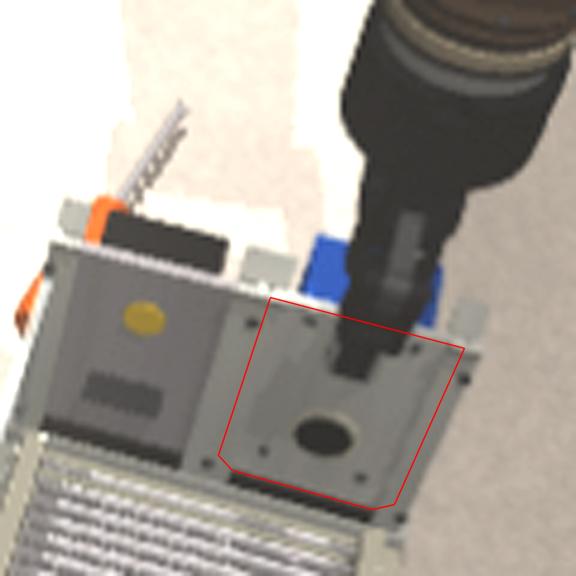

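View pics/t12.png

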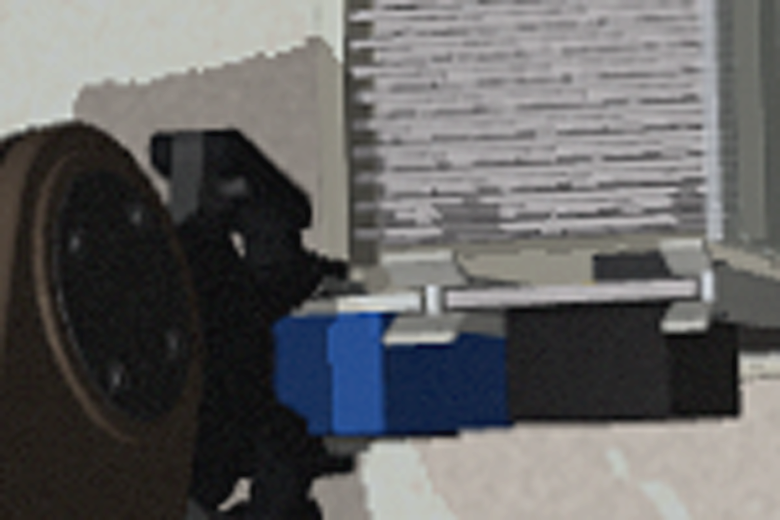

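```bash
python3 -m crank '[[1,0,-0.05,0.05,0,0,0],[1,0,0,0,0,0,0],[1,0,0,0,0,0,0]]'
python3 -m crank '[[1,0,0,0,0,0,0],[1,0,0,0,0,0,0],[1,0,0,0,0,0,0],[1,0,0,0,0,0,0],[1,0,0,0,0,0,0]]'
```

```text
time: 15.25
eef_pos: [0.5543, 0.2253, 0.1425]
tcp_rot: [0.681, 0.732, 0.001, 0.0]
contact_force: [-3.3, -0.6, 5.9]
opening: 0.496
time: 15.75
eef_pos: [0.5543, 0.2253, 0.1424]
tcp_rot: [0.681, 0.732, 0.001, 0.0]
contact_force: [-3.4, -0.7, 7.8]
opening: 0.495
```

```bash
python3 -m crank '[[1,0,-0.03,0.05,0,0,0],[1,0,0,0,0,0,0],[1,0,0,0,0,0,0],[1,0,0,0,0,0,0],[1,0,0,0,0,0,0]]'
for i in 1 ; do python3 -m crank '[[1,0,0,0,0,0,0],[1,0,0,0,0,0,0],[1,0,0,0,0,0,0],[1,0,0,0,0,0,0],[1,0,0,0,0,0,0]]'; done
python3 - <<'E'
from h import *
F=[]
for i in range(8):
    t=cam("top");F.append(get_state()["contact_force"])
print(np.mean(F,0),np.std(F,0),get_state()["eef_pos"],get_state()["tcp_rot"])
S=cam("scene")
for n in["lights","top_rail","pellet_jar","screwdriver","nosepoke","plate_edge"]:
    print(n,[(d["p"],d["location"]) for d in place_of(n,"scene")][:1],[(d["p"],d["location"]) for d in place_of(n,"top")][:1])
cv2.imwrite("pics/s13.png",S["color"][:,:,::-1])
E
python3 -m crank '[[1,0,0,0,0,0,0],[1,0,0,0,0,0,0],[1,0,0,0,0,0,0],[1,0,0,0,0,0,0],[1,0,0,0,0,0,0]]'
```

```text
time: 16.25
eef_pos: [0.5543, 0.2253, 0.1422]
tcp_rot: [0.681, 0.732, 0.001, 0.001]
contact_force: [-3.0, -0.6, 7.0]
opening: 0.492
time: 16.75
eef_pos: [0.5543, 0.2253, 0.1422]
tcp_rot: [0.681, 0.732, 0.001, 0.001]
contact_force: [-3.4, -1.7, 7.9]
opening: 0.494
[-3.05117435 -0.8155533   7.91458145] [0.33844147 0.41969544 0.29873842] [0.55426377 0.22531643 0.14222581] [6.81412310e-01 7.31899001e-01 8.23194704e-04 6.61845179e-04]
lights [(0.84, [263.0, 216.2])] [(0.65, [411.0, 271.9])]
top_rail [(0.88, [239.1, 285.7])] [(0.92, [386.5, 159.7])]
pellet_jar [(0.75, [186.0, 221.5])] [(0.76, [505.8, 221.8])]
screwdriver [(0.59, [407.0, 236.7])] [(0.91, [224.3, 312.7])]
nosepoke [(0.91, [452.7, 284.0])] [(0.92, [149.5, 240.1])]
plate_edge [(0.78, [445.6, 294.6])] [(0.69, [151.8, 229.7])]
time: 18.3
eef_pos: [0.5543, 0.2253, 0.1422]
tcp_rot: [0.681, 0.732, 0.001, 0.001]
contact_force: [-3.3, -1.1, 7.9]
opening: 0.493
```

View pics/s13.png

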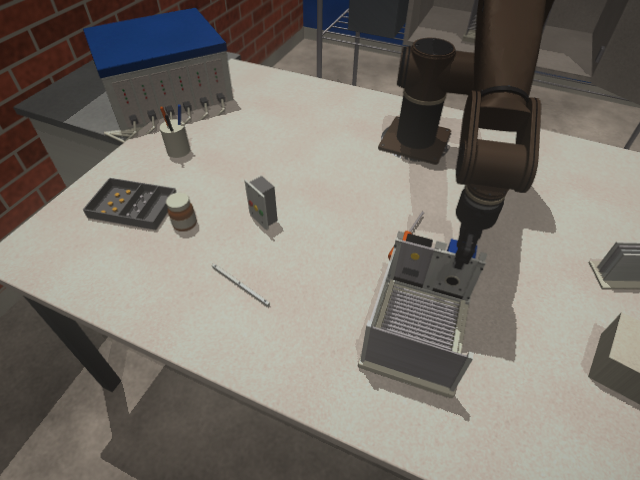

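The module is seated in the open bay at about (452,275) with its port facing the chamber, and the bystanders haven't moved. The tool reads +7.9 N against about -3.7 N when hanging free, so the strip carries roughly 11.6 N. It has been steady for over 2 s, so I'm handing in.

```bash
python3 -c "
from plant import *
print(sign_off())"
```

```text
the job is handed in; nothing more can be done
None
```

I gripped the nose-poke module front to back near the top and slid it from above into the open bay, port facing into the chamber. I pressed it onto the rubber strip and handed the job in while still gripping and pressing, at about 18 s on the robot's clock.

- **Push:** the wrist force gives a load on the strip of about 11.6 N, steady for over 2 s before hand-in. The estimated sink of about 4 mm agrees with that. No force reading during the descent came anywhere near a slam.
- **Position:** the plate was within about 1–2 mm of my bay-centre estimate, which itself is good to about 2 mm. The tool was upright to within about 0.1° and turned to match the chamber within about 0.2°.
- **Bystanders:** the light module is standing and nothing shows as moved in the last picture. For the light module, top rail and pellet jar, the networks' positions shifted by only a few pixels in both cameras. The screwdriver is confirmed by eye and in the scene camera only, because its first top-camera detection was a false hit on the jar.
- **Disagreements:** a sideways force of about 3 N along x remained, so the plate is probably touching one side of the slot. That friction may change the strip load by about 1 N. The two cameras also disagreed by up to about 8 mm on where the chamber base is, so I relied on the tops of the posts instead, and the module slid in without any noticeable resistance.

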